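Seat the shaft in its V-block and ease the clamp screw

TASK

Two V-block clamps stand on the granite; one holds a ground shaft, the other is empty. On the one with the shaft, turn the thumbscrew clockwise (seen from above) until it bottoms, then back it off an eighth of a turn, so that the shaft can be turned by hand for the run-out check, and let go. Leave the empty clamp's thumbscrew alone.

Things in the scene. Friction and masses are not known exactly. Their poses are not given: they have to be found in the camera images.
- shaft_screw (a joint): Turn of the thumbscrew over the shaft: 0 = bottomed (hard stop), grows as it is backed off (counter-clockwise from above), to a stop at 2.2. Starts at 0.6 to 1.35. Stays where left (friction 0.06 N m, even all the way), turns on the spot without rising. At 0 its wing lies along the bridge (y axis of shaft_block); at value a it is turned a counter-clockwise from there.
- shaft_screw_grip (a point): Centre of that steel thumbscrew's head, on its upright axis, 131 mm above the table: a flat upright wing 44 mm long (point's y axis), 10 mm thick, 26 mm high, rounded edges, nothing beside it; pinch it across the thickness. Wing top 13 mm above this point, lower edge 13 mm below, bridge top 31 mm below; beneath the wing a 12 mm neck and a collar 26 mm wide, 6 mm high.
- shaft_block: V-block clamp holding the shaft, fixed: steel base plate 150 x 110 x 14 mm, aluminium vee along x, dark steel bridge across it along y (100 x 26 mm, top at 100 mm) with the thumbscrew through its middle. A ground steel shaft 200 mm long, 30 mm thick with thinner ends, lies in the vee. Origin: centre of the plate's underside, straight below the thumbscrew; z up.
- spare_screw_tip (a point): Near one end of the wing (20 mm from its axis) of the thumbscrew on the other, empty V-block clamp, 131 mm above the table. That clamp is otherwise identical and fixed too, its screw at least 260 mm from the other; this thumbscrew must not be turned.
Not all that is in view belongs to the job. Leave any orange or turquoise look-alike of the shaft_block alone.

How it is judged:
By the outcome, as a careful person would: the job done as asked, in the order asked, and still so for the second after the job is handed in, with the robot touching nothing.
It also fails if it takes over 34 s, if anything falls off the work surface, if the arm or the gripper's body presses on something with over 40 N, if the wrist force passes 120 N, or if a joint passes its speed limit or range.

ROBOT

A 7-joint arm with a two-finger parallel gripper is mounted at the origin on the work surface. World frame = base frame: x ahead of the robot, y to its left, z up, the work surface at z = 0. Lengths are in mm, angles in degrees, forces in N, time in s.
With the tool pointing down it reaches from about 350 to 900 mm from the base axis. Payload 7.2 kg.
Tool frame: the origin (TCP) lies at the very end of the fingers, on their centre line; the grasp point (between the pads) lies 19 mm behind it; z points along the fingers, y is the line along which they close (so a half turn about z gives the same grasp; the last joint's range is limited). The gripper opens to 85 mm and grips with 20 to 120 N. Pads are 22 mm wide; open, the fingers measure 114 mm over their backs; the gripper's body (76 mm by 85 mm) begins 54 mm behind the grasp point. The pads swing forward as they close: fully open they stand 13 mm farther back than shut.
Start: joints at [-72.433, 23.554, -0.728, 91.456, 0.321, 64.991, -4.71], TCP at [228.814, 581.613, 206.397] pointing down, gripper open.
Joint ranges: [-169.25, 169.25], [-16.82, 113.86], [-84.01, 82.57], [7.8, 145.47], [-59.2, 239.2], [7.22, 106.19], [-163.78, 163.78]. Speed limits (degrees/s): [136.94, 136.94, 172.46, 172.46, 180, 180, 180].

INTERFACE

Orientations are given as [roll, pitch, yaw] about the fixed x, y, z axes, in that order (R = Rz(yaw) Ry(pitch) Rx(roll)).
In Python, from cell import arm, read_camera, sign_off gives the robot as it stands.
- The arm moves only by the tool step_arm, never from a script. Its argument "series" is a list of rows, each a list of 7 numbers: the opening, from 0 (shut) to 1 (fully open), then the shift along the tool's x, y, z normalised to -1 to 1, where 1 is 0.08 m, then the turn, a rotation vector about the tool's x, y, z normalised to -1 to 1, where 1 is 180 degrees. A call has 1 to 8 rows; each row shifts and turns the commanded pose from where the row before left it, along the tool's axes as they then stand; what a row does not reach is not made up. A row lasts 1/12 s, in which the tool goes at most 41.7 mm and 7.16 degrees, less where a joint would pass 70% of its speed; a pose out of reach is approached as far as the arm can. A call with a number of a shift or a turn outside -1 to 1 is refused whole. A call with a gripper value outside its range is refused whole. The fingers move at their own pace and stop on an object; the grip force is fixed at half the most. Time passes only in rows, so rows that do not move let the fingers close. It gives the time, the measured TCP pose, the force, the opening and the grip force at its end, in the units of the state.
- arm.get_obs(): the state, without advancing time (a new reading comes with each control period).
- read_camera(name): name is "scene" or "top" or "wrist"; returns a dict with "img" (384x512x3 uint8, blue, green, red), "mtx" (3x3 intrinsics, pixels), "R" (3x3) and "t" (3): a world point X has camera coordinates R X + t; the wrist camera has in their place "hand_eye" (4x4, takes a point from camera to tool coordinates, whose origin is the TCP and whose axes are the flange's). Camera axes: x right, y down, z forward; pixel columns grow to the right and rows downward; lengths in mm; the calibration is good to about 2 mm. The wrist camera is an equidistant fisheye: a pixel r from the principal point sees the ray r / f radians off the axis. A picture is of the moment at which its call begins: read the wrist's pose just before it. There is no depth.
- sign_off(): hands the job in; it is judged then, once.
The state is a dict: "t": time; "joint_positions": joint angles; "qd": joint speeds; "effort": joint torques, N m; "tcp_pos": TCP position; "tcp_rot": TCP orientation; "ft_force": force on the tool from outside, world axes, zero at the start; "wrist_torque": the same for the moment, N m; "width": finger opening in mm; "grasp_force": force on a finger pad.
Only numpy, scipy, OpenCV 4.12 (cv2) and the standard library are available. Lean on these libraries where they do the work, as an engineer would, in place of code of your own. Each camera call takes 0.05 s, during which the arm holds its last target. There are 200 camera calls.

## Working session

There is one attempt and no reset: what is moved stays moved. The work goes in short steps, Python scripts to look and compute and a tool call to move; the robot and the scene stay as the last step left them, time stands still between calls to the robot, and variables do not carry over. Pictures are saved under pics/ and viewed, at most 10 in all, crops included, and the job is handed in when it is done.

Besides the shell and the picture viewer there is one more tool, called after "Emit:" by a JSON object that holds its "api" and its "payload", one argument or row to a line. step_arm: Moves the arm, as the interface text tells. Its arguments: {"type":"object","properties":{"series":{"type":"array"}},"required":["series"]}

```bash
mkdir -p pics; python3 - <<'E'
from cell import arm, read_camera
import cv2, numpy as np
o=arm.get_obs(); print({k:np.round(v,2) for k,v in o.items()})
for n in("scene","top"):
    c=read_camera(n); cv2.imwrite(f"pics/{n}0.png",c["img"]); print(n,c["mtx"],c["R"],c["t"])
E
```

```text
{'t': np.float64(0.0), 'joint_positions': array([-72.43,  23.6 ,  -0.73,  91.5 ,   0.32,  64.99,  -4.71]), 'qd': array([ 0.09, -0.08, -0.09, -0.07, -0.03, -0.04,  0.03]), 'effort': array([-0.000e+00, -6.006e+01,  6.800e-01, -2.994e+01,  1.000e-02,
        1.000e-02,  0.000e+00]), 'tcp_pos': array([228.65, 581.11, 205.56]), 'tcp_rot': array([-1.7991e+02,  1.0000e-02,  1.5853e+02]), 'ft_force': array([-0.03,  0.12,  0.92]), 'wrist_torque': array([-0.  ,  0.02,  0.02]), 'grasp_force': np.float64(0.0), 'width': np.float64(85.58)}
scene [[447.94962435   0.         250.2000745 ]
 [  0.         447.94962435 193.46486508]
 [  0.           0.           1.        ]] [[ 0.37724657  0.9260414  -0.01150458]
 [ 0.62716012 -0.2645907  -0.73257214]
 [-0.68143614  0.26914512 -0.68059217]] [-244.92469658 -292.62731037 1515.92510996]
top [[405.03468257   0.         258.94184736]
 [  0.         405.03468257 190.0924601 ]
 [  0.           0.           1.        ]] [[ 0.00429419 -0.99993109 -0.01092569]
 [-0.9866666  -0.0024591  -0.16273591]
 [ 0.16269783  0.01147883 -0.98660917]] [ 29.06618234 610.34838143 899.25316875]
```

View pics/scene0.png

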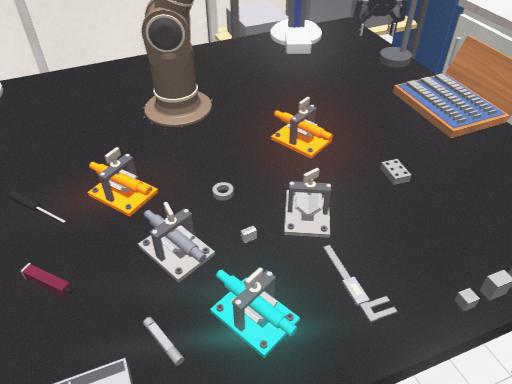

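View pics/top0.png

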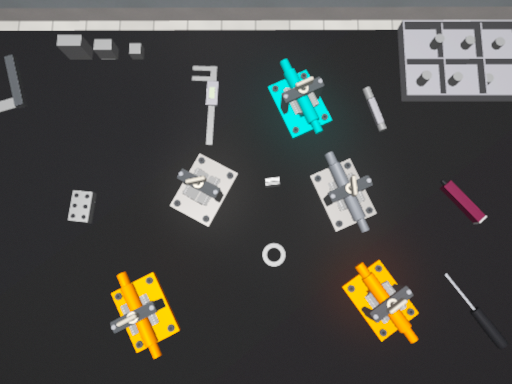

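The top view shows the shaft block (grey, with the shaft) with its screw at about (351,188). The empty clamp's screw is at about (197,182). I'll enlarge the shaft clamp next and measure it.

```bash
cat > h.py <<'E'
import numpy as np
from cell import arm, read_camera
def ray(c,u,v):
    d=c["R"].T@np.linalg.inv(c["mtx"])@np.array([u,v,1.]); return -c["R"].T@c["t"],d
def plane(c,u,v,z):
    o,d=ray(c,u,v); return o+d*(z-o[2])/d[2]
def proj(c,X):
    p=c["mtx"]@(c["R"]@np.array(X)+c["t"]); return p[:2]/p[2]
E
python3 - <<'E'
from h import *
import cv2
c=read_camera("top"); s=read_camera("scene")
a=cv2.resize(c["img"][145:240,300:400],None,fx=6,fy=6,interpolation=cv2.INTER_CUBIC)
b=cv2.resize(s["img"][195:280,130:220],None,fx=6,fy=6,interpolation=cv2.INTER_CUBIC)
cv2.imwrite("pics/a.png",a);cv2.imwrite("pics/b.png",b)
for (u,v) in((351,188),(197,182)):
    print(plane(c,u,v,144), proj(s,plane(c,u,v,144)))
E
```

```text
[ 599.71954076 -163.78832734  144.        ] [170.36555404 203.36880757]
[611.82929753 161.43339953 144.        ] [307.55222571 168.96831245]
```

View pics/a.png

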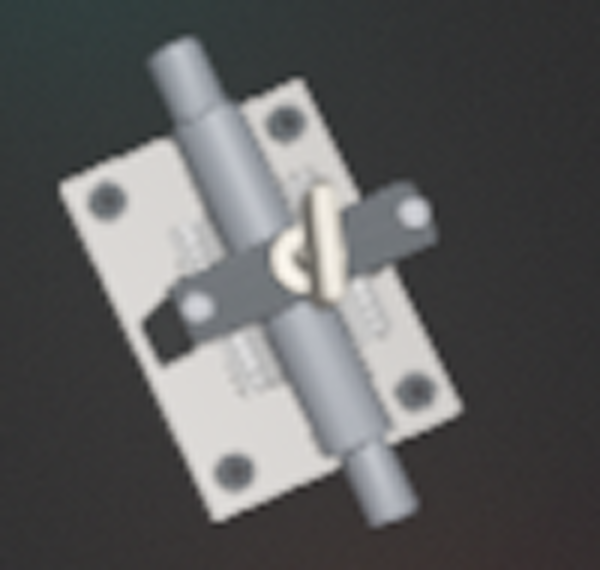

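View pics/b.png

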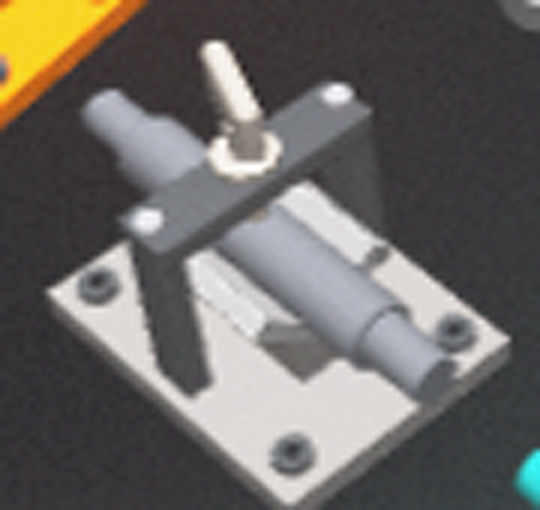

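The crops show the wing's top edge running (320,185)–(330,300) in the top crop. The bridge bolts are at (415,212) and (200,305) there, and at (338,93) and (147,220) in the scene crop.

```bash
python3 - <<'E'
from h import *
import cv2
c=read_camera("top"); s=read_camera("scene")
T=lambda x,y:(300+(x+.5)/6-.5,145+(y+.5)/6-.5)
S=lambda x,y:(130+(x+.5)/6-.5,195+(y+.5)/6-.5)
P=lambda m:m["mtx"]@np.c_[m["R"],m["t"]]
def tri(a,b):
    X=cv2.triangulatePoints(P(c),P(s),np.array(a,float).reshape(2,1),np.array(b,float).reshape(2,1)); return (X[:3]/X[3]).ravel()
b1=tri(T(415,212),S(338,93)); b2=tri(T(200,305),S(147,220)); print("bolts tri",b1,b2)
p1=plane(c,*T(415,212),103);p2=plane(c,*T(200,305),103);print("bolts",p1,p2,"mid",(p1+p2)/2,"len",np.linalg.norm(p1-p2))
w1=plane(c,*T(319,185),144);w2=plane(c,*T(330,298),144);print("wing",w1,w2,(w1+w2)/2,np.linalg.norm(w1-w2))
an=lambda d:np.degrees(np.arctan2(d[1],d[0]))
print("bridge yaw",an(p2-p1),"wing yaw",an(w1-w2))
# spare: rough
m=(p1+p2)/2
o=arm.get_obs(); print(o["t"])
tgt=np.array([m[0],m[1],250]); yaw=np.radians(o["tcp_rot"][2]); Rt=np.array([[np.cos(yaw),np.sin(yaw),0],[np.sin(yaw),-np.cos(yaw),0],[0,0,-1]])
print("shift tool /80:",Rt.T@(tgt-o["tcp_pos"])/80)
E
```

```text
bolts tri [ 629.52550813 -166.63827529  156.27280022] [ 593.81924395 -179.84886431   56.47476814]
bolts [ 624.97470068 -212.5399869   103.        ] [ 590.052877   -132.46828192  103.        ] mid [ 607.51378884 -172.50413441  103.        ] len 87.35566213459127
wing [ 626.74505334 -168.36373656  144.        ] [ 586.42215972 -170.86124697  144.        ] [ 606.58360653 -169.61249176  144.        ] 40.40016470774392
bridge yaw 113.5635508559041 wing yaw 3.544245612768304
0.3
shift tool /80: [-7.8559887  -7.03674104 -0.54891184]
```

Emit:
{"api": "step_arm", "payload": {
  "series": [
    [1, -0.2, -0.18, -0.08, 0, 0, 0],
    [1, -0.33, -0.3, -0.1, 0, 0, 0],
    [1, -0.33, -0.3, -0.1, 0, 0, 0],
    [1, -0.33, -0.3, -0.1, 0, 0, 0],
    [1, -0.33, -0.3, -0.1, 0, 0, 0],
    [1, -0.33, -0.3, -0.07, 0, 0, 0],
    [1, -0.33, -0.3, 0, 0, 0, 0],
    [1, -0.33, -0.3, 0, 0, 0, 0]
  ]
}}

```text
t: 0.97
tcp_pos: [349.5, 336.9, 251.0]
tcp_rot: [179.9, 0.0, 158.5]
ft_force: [1.7, 0.6, 0.6]
width: 85.2
grasp_force: 0.0
```

Emit:
{"api": "step_arm", "payload": {
  "series": [
    [1, -0.33, -0.3, 0, 0, 0, 0],
    [1, -0.33, -0.3, 0, 0, 0, 0],
    [1, -0.33, -0.3, 0, 0, 0, 0],
    [1, -0.33, -0.3, 0, 0, 0, 0],
    [1, -0.33, -0.3, 0, 0, 0, 0],
    [1, -0.33, -0.3, 0, 0, 0, 0],
    [1, -0.33, -0.3, 0, 0, 0, 0],
    [1, -0.33, -0.3, 0, 0, 0, 0]
  ]
}}

```text
t: 1.63
tcp_pos: [475.6, 80.7, 250.7]
tcp_rot: [180.0, 0.0, 158.5]
ft_force: [1.0, 0.7, 0.6]
width: 85.4
grasp_force: 0.0
```

Emit:
{"api": "step_arm", "payload": {
  "series": [
    [1, -0.33, -0.3, 0, 0, 0, 0],
    [1, -0.33, -0.3, 0, 0, 0, 0],
    [1, -0.33, -0.3, 0, 0, 0, 0],
    [1, -0.33, -0.3, 0, 0, 0, 0],
    [1, -0.33, -0.3, 0, 0, 0, 0],
    [1, -0.33, -0.2, 0, 0, 0, 0],
    [1, -0.33, -0.1, 0, 0, 0, 0],
    [1, -0.1, 0, 0, 0, 0, 0]
  ]
}}

```text
t: 2.3
tcp_pos: [603.4, -126.4, 250.2]
tcp_rot: [-179.9, 0.1, 158.3]
ft_force: [-0.9, -0.3, -0.3]
width: 85.4
grasp_force: 0.0
```

Emit:
{"api": "step_arm", "payload": {
  "series": [
    [1, 0, 0, 0, 0, 0, -0.035],
    [1, 0, 0, 0, 0, 0, -0.035],
    [1, 0, 0, 0, 0, 0, -0.035],
    [1, 0, 0, 0, 0, 0, -0.035],
    [1, 0, 0, 0, 0, 0, 0],
    [1, 0, 0, 0, 0, 0, 0]
  ]
}}

```text
t: 2.8
tcp_pos: [601.7, -121.7, 250.4]
tcp_rot: [180.0, -0.0, -176.4]
ft_force: [-0.4, -0.2, -1.1]
width: 85.4
grasp_force: 0.0
```

```bash
cat >> h.py <<'E'
from scipy.spatial.transform import Rotation as Ro
def wrist():
    o=arm.get_obs(); return o,read_camera("wrist")
def tw(o): return Ro.from_euler("xyz",o["tcp_rot"],degrees=True).as_matrix()
def wplane(o,c,u,v,z):
    K=c["mtx"]; x=(u-K[0,2])/K[0,0]; y=(v-K[1,2])/K[1,1]; r=np.hypot(x,y)
    d=np.array([np.sin(r)*x/r,np.sin(r)*y/r,np.cos(r)]) if r>0 else np.array([0,0,1.])
    H=c["hand_eye"]; p=tw(o)@H[:3,3]+o["tcp_pos"]; d=tw(o)@H[:3,:3]@d
    return p+d*(z-p[2])/d[2]
E
python3 - <<'E'
from h import *
import cv2
o,c=wrist(); np.save("w1.npy",c["img"]); cv2.imwrite("pics/w1.png",c["img"]); print(o["tcp_pos"],o["tcp_rot"],c["mtx"],c["hand_eye"])
E
```

```text
[ 601.72656347 -121.74910935  250.36942077] [ 1.79972796e+02 -4.20725470e-03 -1.76442691e+02] [[297.31863964   0.         262.32756501]
 [  0.         297.31863964 191.35919178]
 [  0.           0.           1.        ]] [[-1.58351937e-04 -9.58377773e-01 -2.85503098e-01  7.22192138e+01]
 [ 9.99999883e-01 -2.14438704e-05 -4.82658826e-04  5.70746446e-01]
 [ 4.56447200e-04 -2.85503141e-01  9.58377665e-01 -1.67793141e+02]
 [ 0.00000000e+00  0.00000000e+00  0.00000000e+00  1.00000000e+00]]
```

View pics/w1.png

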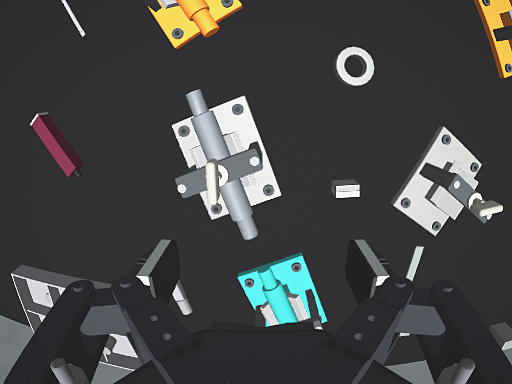

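The wrist view shows the wing at about (213,183), spanning (212,161)–(214,203). The bridge bolts are at (182,188) and (255,161), and the collar is at about (222,175).

```bash
python3 - <<'E'
from h import *
import cv2
o=dict(tcp_pos=np.array([601.73,-121.75,250.37]),tcp_rot=np.array([179.97,0,-176.44]))
_,c=wrist(); img=np.load("w1.npy")
sub=img[150:215,190:235].astype(int); m=((sub.min(2)>110)&(sub[...,2]-sub[...,0]>12)).astype(np.uint8)
n,l,st,ce=cv2.connectedComponentsWithStats(m); print(st[1:],ce[1:]+[190,150])
k=1+np.argmax(st[1:,4]); ys,xs=np.where(l==k)
for y in range(ys.min(),ys.max()+1,4): print(y+150, xs[ys==y].min()+190, xs[ys==y].max()+190)
an=lambda d:np.degrees(np.arctan2(d[1],d[0]))
b1,b2=wplane(o,c,182,188,103),wplane(o,c,255,161,103); print(b1,b2,(b1+b2)/2,an(b2-b1),np.linalg.norm(b1-b2))
w1,w2=wplane(o,c,212,161,144),wplane(o,c,214,203,144); print(w1,w2,(w1+w2)/2,an(w2-w1),np.linalg.norm(w1-w2))
E
```

```text
[[16 12 10 31 53]
 [28 14  1  1  1]
 [30 15  2  1  2]
 [33 16  4  4  4]
 [28 18  4  7  7]
 [37 21  1  3  3]
 [29 27  3  3  4]
 [37 29  1  1  1]
 [35 31  2  2  2]
 [17 34  1 11 11]
 [29 34  1  1  1]
 [23 45  4 10 11]
 [18 49  1  3  3]] [[211.20754717 174.03773585]
 [218.         164.        ]
 [220.5        165.        ]
 [224.5        167.5       ]
 [219.28571429 171.        ]
 [227.         172.        ]
 [220.         177.75      ]
 [227.         179.        ]
 [225.5        181.5       ]
 [207.         189.        ]
 [219.         184.        ]
 [215.45454545 199.90909091]
 [208.         200.        ]]
162 209 210
166 206 214
170 206 214
174 206 214
178 206 215
182 215 215
186 215 215
190 215 215
[ 624.99315548 -210.7498792   103.        ] [ 589.75579468 -129.90809716  103.        ] [ 607.37447508 -170.32898818  103.        ] 113.55145088087002 88.18767102078615
[ 584.18159527 -170.03631046  144.        ] [ 625.99115933 -167.3408915   144.        ] [ 605.0863773  -168.68860098  144.        ] 3.6886943837344663 41.89635939176669
```

Emit:
{"api": "step_arm", "payload": {
  "series": [
    [1, -0.01, -0.2, 0.1, 0, 0, 0],
    [1, -0.01, -0.3, 0.2, 0, 0, 0],
    [1, -0.006, -0.1, 0.3, 0, 0, 0],
    [1, 0, 0, 0.3, 0, 0, 0],
    [1, 0, 0, 0.1, 0, 0, 0],
    [1, 0, 0, 0, 0, 0, 0],
    [1, 0, 0, 0, 0, 0, 0]
  ]
}}

```text
t: 3.48
tcp_pos: [607.3, -169.4, 170.8]
tcp_rot: [180.0, -0.0, -176.3]
ft_force: [0.8, -0.3, -0.3]
width: 85.1
grasp_force: 0.0
```

```bash
python3 - <<'E'
from h import *
import cv2
o,c=wrist(); print(o["t"],o["tcp_pos"],o["tcp_rot"],o["joint_positions"])
cv2.imwrite("pics/w2.png",c["img"])
E
```

```text
3.4833 [ 607.32620081 -169.36369833  170.79762267] [ 1.79988346e+02 -9.95343531e-03 -1.76285972e+02] [ -4.73859233  26.76676606  22.42189222  94.20436075 -11.30402152
  61.28600569 114.68738794]
```

View pics/w2.png

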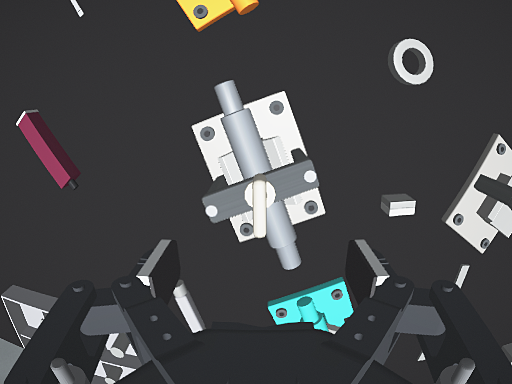

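The wrist view shows the wing upright in the picture, (259,178)–(260,238), with the bolts at (212,211) and (310,177). It lies centred between the fingers.

```bash
python3 - <<'E'
from h import *
o,c=wrist()
an=lambda d:np.degrees(np.arctan2(d[1],d[0]))
for a,b,z in(((212,211),(310,177),103),((259,177),(260.5,238),144)):
    p,q=wplane(o,c,*a,z),wplane(o,c,*b,z); print(p,q,(p+q)/2,an(q-p),np.linalg.norm(q-p), tw(o).T@((p+q)/2-o["tcp_pos"]))
E
```

```text
[ 626.50796953 -211.07754163  103.        ] [ 591.26663048 -130.75033808  103.        ] [ 608.8873     -170.91393986  103.        ] 113.68813495274908 87.71779527591833 [-0.81106715 -1.42117735 68.6551532 ]
[ 583.95019859 -172.89097556  144.        ] [ 629.27937567 -169.01225458  144.        ] [ 606.61478713 -170.95161507  144.        ] 4.8907643364785995 45.49482136403084 [ 1.39878643 -1.32028709 27.65183501]
```

Emit:
{"api": "step_arm", "payload": {
  "series": [
    [1, 0, -0.017, 0.15, 0, 0, 0],
    [1, 0, 0, 0.22, 0, 0, 0],
    [1, 0, 0, 0.2, 0, 0, 0],
    [1, 0, 0, 0.1, 0, 0, 0],
    [1, 0, 0, 0.04, 0, 0, 0],
    [1, 0, 0, 0, 0, 0, 0],
    [0.5, 0, 0, 0, 0, 0, 0],
    [0.5, 0, 0, 0, 0, 0, 0]
  ]
}}

```text
t: 4.25
tcp_pos: [607.8, -171.6, 114.6]
tcp_rot: [-180.0, 0.1, -176.3]
ft_force: [-0.7, -0.4, 0.7]
width: 64.0
grasp_force: 0.0
```

Emit:
{"api": "step_arm", "payload": {
  "series": [
    [0.25, 0, 0, 0, 0, 0, 0],
    [0.25, 0, 0, 0, 0, 0, 0],
    [0, 0, 0, 0, 0, 0, 0],
    [0, 0, 0, 0, 0, 0, 0],
    [0, 0, 0, 0, 0, 0, 0],
    [0, 0, 0, 0, 0, 0, 0],
    [0, 0, 0, 0, 0, 0, 0]
  ]
}}

```text
t: 4.83
tcp_pos: [607.3, -171.7, 114.0]
tcp_rot: [-180.0, 0.0, -176.3]
ft_force: [-1.1, 0.0, 4.3]
width: 7.4
grasp_force: 58.9
```

Emit:
{"api": "step_arm", "payload": {
  "series": [
    [0, 0, 0, 0, 0, 0, 0.02],
    [0, 0, 0, 0, 0, 0, 0.035],
    [0, 0, 0, 0, 0, 0, 0.035],
    [0, 0, 0, 0, 0, 0, 0.035],
    [0, 0, 0, 0, 0, 0, 0.035],
    [0, 0, 0, 0, 0, 0, 0.035],
    [0, 0, 0, 0, 0, 0, 0.035],
    [0, 0, 0, 0, 0, 0, 0.035]
  ]
}}

```text
t: 5.5
tcp_pos: [607.2, -171.9, 114.0]
tcp_rot: [180.0, 0.0, 135.7]
ft_force: [-0.5, -1.2, 4.4]
width: 7.3
grasp_force: 58.9
```

Emit:
{"api": "step_arm", "payload": {
  "series": [
    [0, 0, 0, 0, 0, 0, 0.03],
    [0, 0, 0, 0, 0, 0, 0.02],
    [0, 0, 0, 0, 0, 0, 0.01],
    [0, 0, 0, 0, 0, 0, 0],
    [0, 0, 0, 0, 0, 0, 0]
  ]
}}

```text
t: 5.92
tcp_pos: [607.2, -171.9, 114.0]
tcp_rot: [-180.0, 0.0, 125.2]
ft_force: [-1.0, -0.9, 4.8]
width: 7.4
grasp_force: 59.0
```

```bash
python3 - <<'E'
from h import *
o=arm.get_obs(); print({k:np.round(v,2) for k,v in o.items()})
E
```

```text
{'t': np.float64(5.92), 'joint_positions': array([-13.54,  32.85,  36.15,  97.95, -22.5 ,  56.59,  66.02]), 'qd': array([ 0.14,  0.02, -0.28,  0.05,  0.06, -0.03,  0.27]), 'effort': array([ -1.12, -56.91,   9.86, -24.57,  -0.49,  -0.21,  -0.07]), 'tcp_pos': array([ 607.23, -171.89,  114.04]), 'tcp_rot': array([-1.8000e+02,  5.0000e-02,  1.2519e+02]), 'ft_force': array([-1. , -0.9,  4.8]), 'wrist_torque': array([-0.26,  0.29, -0.01]), 'grasp_force': np.float64(59.0), 'width': np.float64(7.44)}
```

Emit:
{"api": "step_arm", "payload": {
  "series": [
    [0, 0, 0, 0, 0, 0, 0.01],
    [0, 0, 0, 0, 0, 0, 0.01],
    [0, 0, 0, 0, 0, 0, 0.01],
    [0, 0, 0, 0, 0, 0, 0.01],
    [0, 0, 0, 0, 0, 0, 0.01],
    [0, 0, 0, 0, 0, 0, 0]
  ]
}}

```text
t: 6.42
tcp_pos: [607.2, -171.9, 114.0]
tcp_rot: [180.0, 0.0, 116.1]
ft_force: [-1.5, -1.3, 5.0]
width: 7.3
grasp_force: 59.0
```

```bash
cat > st.py <<'E'
from h import *
o=arm.get_obs(); print(o["t"],{k:np.round(o[k],3) for k in("tcp_pos","tcp_rot","ft_force","wrist_torque","width","grasp_force")})
E
python3 st.py
```

```text
6.4167 {'tcp_pos': array([ 607.194, -171.876,  114.026]), 'tcp_rot': array([1.79995e+02, 4.00000e-02, 1.16102e+02]), 'ft_force': array([-1.532, -1.306,  5.03 ]), 'wrist_torque': array([-0.258,  0.358, -0.019]), 'width': np.float64(7.319), 'grasp_force': np.float64(59.029)}
```

Emit:
{"api": "step_arm", "payload": {
  "series": [
    [0, 0, 0, 0, 0, 0, 0.006],
    [0, 0, 0, 0, 0, 0, 0.006],
    [0, 0, 0, 0, 0, 0, 0]
  ]
}}

```text
t: 6.67
tcp_pos: [607.2, -171.9, 114.0]
tcp_rot: [180.0, 0.0, 114.0]
ft_force: [-1.7, -1.1, 5.3]
width: 7.4
grasp_force: 59.1
```

```bash
python3 st.py
```

```text
6.6667 {'tcp_pos': array([ 607.18 , -171.871,  114.01 ]), 'tcp_rot': array([1.79991e+02, 3.50000e-02, 1.13958e+02]), 'ft_force': array([-1.683, -1.131,  5.276]), 'wrist_torque': array([-0.265,  0.363, -0.025]), 'width': np.float64(7.384), 'grasp_force': np.float64(59.071)}
```

Emit:
{"api": "step_arm", "payload": {
  "series": [
    [0, 0, 0, 0, 0, 0, 0.006],
    [0, 0, 0, 0, 0, 0, 0.006],
    [0, 0, 0, 0, 0, 0, 0]
  ]
}}

```text
t: 6.92
tcp_pos: [607.2, -171.9, 114.0]
tcp_rot: [-180.0, 0.0, 111.8]
ft_force: [-1.7, -0.7, 6.2]
width: 7.7
grasp_force: 59.3
```

```bash
python3 st.py
```

```text
6.9167 {'tcp_pos': array([ 607.201, -171.895,  114.025]), 'tcp_rot': array([-1.80000e+02,  4.80000e-02,  1.11846e+02]), 'ft_force': array([-1.666, -0.716,  6.201]), 'wrist_torque': array([-0.314,  0.42 ,  0.375]), 'width': np.float64(7.653), 'grasp_force': np.float64(59.317)}
```

Emit:
{"api": "step_arm", "payload": {
  "series": [
    [0, 0, 0, 0, 0, 0, 0.006],
    [0, 0, 0, 0, 0, 0, 0.006],
    [0, 0, 0, 0, 0, 0, 0]
  ]
}}

```text
t: 7.17
tcp_pos: [607.2, -171.9, 114.0]
tcp_rot: [-180.0, 0.1, 109.7]
ft_force: [-1.7, -0.8, 5.4]
width: 7.8
grasp_force: 61.6
```

```bash
python3 st.py
```

```text
7.1667 {'tcp_pos': array([ 607.202, -171.886,  114.026]), 'tcp_rot': array([-1.79993e+02,  5.60000e-02,  1.09737e+02]), 'ft_force': array([-1.652, -0.794,  5.422]), 'wrist_torque': array([-0.428,  0.417,  0.768]), 'width': np.float64(7.78), 'grasp_force': np.float64(61.555)}
```

Torque at the wrist rises linearly past about 113.9°, so the screw has bottomed, and this matches the bridge yaw of 113.6°. I'll back off to a tool yaw of about 159.1°.

Emit:
{"api": "step_arm", "payload": {
  "series": [
    [0, 0, 0, 0, 0, 0, -0.02],
    [0, 0, 0, 0, 0, 0, -0.035],
    [0, 0, 0, 0, 0, 0, -0.035],
    [0, 0, 0, 0, 0, 0, -0.035],
    [0, 0, 0, 0, 0, 0, -0.035],
    [0, 0, 0, 0, 0, 0, -0.035],
    [0, 0, 0, 0, 0, 0, -0.03],
    [0, 0, 0, 0, 0, 0, -0.02]
  ]
}}

```text
t: 7.83
tcp_pos: [607.3, -171.7, 114.0]
tcp_rot: [180.0, 0.0, 154.1]
ft_force: [-1.4, -1.5, 4.8]
width: 7.2
grasp_force: 59.9
```

Emit:
{"api": "step_arm", "payload": {
  "series": [
    [0, 0, 0, 0, 0, 0, -0.015],
    [0, 0, 0, 0, 0, 0, -0.01],
    [0, 0, 0, 0, 0, 0, -0.004],
    [0, 0, 0, 0, 0, 0, 0],
    [0, 0, 0, 0, 0, 0, 0]
  ]
}}

```text
t: 8.25
tcp_pos: [607.3, -171.7, 114.0]
tcp_rot: [180.0, 0.0, 159.0]
ft_force: [-1.9, -0.0, 6.3]
width: 7.6
grasp_force: 60.0
```

```bash
python3 st.py
```

```text
8.25 {'tcp_pos': array([ 607.308, -171.73 ,  114.006]), 'tcp_rot': array([1.80000e+02, 4.00000e-02, 1.58999e+02]), 'ft_force': array([-1.875, -0.049,  6.284]), 'wrist_torque': array([-0.223,  0.305,  0.023]), 'width': np.float64(7.613), 'grasp_force': np.float64(59.982)}
```

Emit:
{"api": "step_arm", "payload": {
  "series": [
    [0.2, 0, 0, 0, 0, 0, 0],
    [0.5, 0, 0, 0, 0, 0, 0],
    [1, 0, 0, 0, 0, 0, 0],
    [1, 0, 0, 0, 0, 0, 0],
    [1, 0, 0, 0, 0, 0, 0],
    [1, 0, 0, 0, 0, 0, 0],
    [1, 0, 0, -0.1, 0, 0, 0],
    [1, 0, 0, -0.2, 0, 0, 0]
  ]
}}

```text
t: 8.92
tcp_pos: [605.9, -170.9, 136.4]
tcp_rot: [-180.0, -0.2, 159.1]
ft_force: [-0.2, -0.1, -0.4]
width: 85.7
grasp_force: 0.0
```

Emit:
{"api": "step_arm", "payload": {
  "series": [
    [1, 0, 0, -0.3, 0, 0, 0],
    [1, 0, 0, -0.15, 0, 0, 0],
    [1, 0, 0, 0, 0, 0, 0],
    [1, 0, 0, 0, 0, 0, 0]
  ]
}}

```text
t: 9.25
tcp_pos: [607.6, -171.4, 174.4]
tcp_rot: [180.0, 0.1, 159.1]
ft_force: [0.5, 0.5, -0.6]
width: 85.7
grasp_force: 0.0
```

```bash
python3 - <<'E'
from h import *
import cv2
o,c=wrist(); print(o["t"],o["tcp_pos"],o["tcp_rot"],o["width"])
cv2.imwrite("pics/w3.png",cv2.resize(c["img"][110:290,150:370],None,fx=3.3,fy=3.3,interpolation=cv2.INTER_CUBIC))
E
```

```text
9.25 [ 607.6173252  -171.36958721  174.38572106] [1.79959864e+02 1.02361803e-01 1.59069360e+02] 85.65786745744819
```

View pics/w3.png

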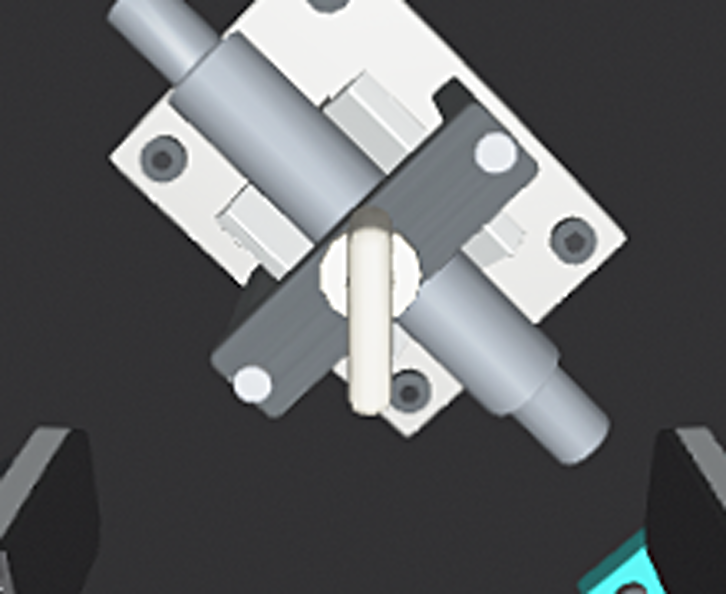

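The wing is upright in the crop, (371,225)–(371,412), so it lies at the tool yaw of about 159°. That is about 45° counter-clockwise from the bridge (bolts at (495,152) and (252,384)), and the gripper is clear.

```bash
python3 -c "
from cell import sign_off
print(sign_off())"
```

```text
the job is handed in; nothing more can be done
None
```

The shaft clamp's thumbscrew was bottomed, backed off about 45° (an eighth of a turn) and let go with the gripper clear; the empty clamp was not touched, and the job was handed in at about 9.3 s.

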